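Unlatch a fixture plate, slide it out to its line and hold it level

ROBOT

A 7-joint arm with a two-finger parallel gripper is mounted at the origin on a cart in front of the work surface, level with it; the furniture and walls round the work are solid. World frame = base frame: x ahead of the robot, y to its left, z up, the work surface at z = 0. Lengths are in m, angles in rad, forces in N, time in s.
With the tool pointing down it reaches from about 0.35 to 0.775 m from the base axis. Payload 3.1 kg.
Tool frame: the origin (TCP) lies midway between the tips of the shut fingers; the grasp point (between the pads) lies 19 mm behind it; z points along the fingers, y is the line along which they close (so a half turn about z gives the same grasp; the last joint's range is limited). The gripper opens to 85 mm and grips with 20 to 120 N. Pads are 22 mm wide; open, the fingers measure 114 mm over their backs; the gripper's body (76 mm by 85 mm) begins 54 mm behind the grasp point. The pads swing forward as they close: fully open they stand 13 mm farther back than shut.
Start: joints at [-1.352, 0.311, 0.014, 1.512, -0.004, 1.319, -0.027], TCP at [0.142, 0.531, 0.231] pointing down, gripper open.
Joint ranges: [-2.7, 2.7], [-0.3, 1.91], [-1.27, 1.3], [0.12, 2.57], [-1.44, 4.58], [0.2, 2.03], [-3.05, 3.05]. Speed limits (rad/s): [2.79, 2.79, 3.14, 3.14, 3.14, 3.14, 3.14].

INTERFACE

Orientations are given as a rotation vector (axis times angle).
In Python, from plant import ctrl, get_image, camera_model gives the robot as it stands. The module is installed in compiled form; this text tells all that it offers.
- The arm moves only by the shell command python3 -m pendant 'ROWS'. ROWS is JSON, a list of rows, each a list of 7 numbers: the turn, a rotation vector about the tool's x, y, z in rad, then the shift along the tool's x, y, z in m, then the opening, from 0 (shut) to 1 (fully open). In form: [[wx, wy, wz, tx, ty, tz, jaw], ...]. A call has 1 to 20 rows; each row shifts and turns the commanded pose from where the row before left it, along the tool's axes as they then stand; what a row does not reach is not made up. A row lasts 1/12 s, in which the tool goes at most 41.7 mm and 7.16 degrees, less where a joint would pass 70% of its speed; a pose out of reach is approached as far as the arm can. A call is refused whole if a number of a shift passes 0.0417 or a number of a turn 0.125, either way. A call with a gripper value outside its range is refused whole. The fingers move at their own pace and stop on an object; the grip force is fixed at half the most. Time passes only in rows, so rows that do not move let the fingers close. It gives the time, the measured TCP pose, the force, the opening and the grip force at its end, in the units of the state.
- ctrl.get_state(): the state, without advancing time (a new reading comes with each control period).
- get_image(name): name is "scene" or "top" or "wrist"; returns the picture (384x512x3 uint8, red, green, blue); there is no depth.
- camera_model(name): a dict with "vertical_fov" (degrees; the focal length in pixels is half the picture's height over the tangent of half this angle, whatever the lens; pixels are square), "cx", "cy" (the principal point, pixels), "rvec" (rotation vector, rad) and "tvec" (3), from world to camera coordinates, as OpenCV has them. Camera axes: x right, y down, z forward; pixel columns grow to the right and rows downward; lengths in m; the calibration is good to about 2 mm. A picture is of the moment at which its call begins: read the wrist's pose just before it. camera_model takes no time and is no camera call; for the wrist camera it gives the pose at the moment of the call.
- ctrl.job_done(): hands the job in; it is judged then, once.
The state is a dict: "time_s": time; "joint_positions": joint angles; "qd": joint speeds; "joint_torque": joint torques, N m; "ee_pos": TCP position; "orientation": TCP orientation; "force": force on the tool from outside, world axes, zero at the start; "wrist_torque": the same for the moment, N m; "gripper_width": finger opening in m; "gripper_force": force on a finger pad.
Only numpy, scipy, OpenCV 4.12 (cv2) and the standard library are available. Lean on these libraries where they do the work, as an engineer would, in place of code of your own. Each camera call takes 0.05 s, during which the arm holds its last target. There are 200 camera calls.

TASK

The fixture plate on the small support stand must hang out for drilling: lift the hasp off its staple and swing it right over until it lies fully open on the side nearer to you. Then slide the plate outward along its guide rails, flat on the stand, until the dark scribed line across it lies over the edge of the stand where it comes out. The plate is front-heavy and would tip there, so keep hold of it and finish while still holding it level and still; do not let it tip on the way, and leave the other things on the bench where they are.

Things in the scene. Friction and masses are not known exactly. Their poses are not given: they have to be found in the camera images.
- stand: Stand bolted to the bench, deck 60 mm high, x -85..85, y -50..50 mm. Origin: centre of its underside, on the bench. The plate comes out towards its -x; its +y side, nearer the robot, has the hasp's hinge, its -y side the staple. Guide rails 8 mm wide, 8 mm above the deck, inner faces at y -42 and +42 mm, ends flush with the deck's. Pose varies between runs.
- stand_edge (a point): Middle of the deck's upper outlet edge: 85 mm to -x from the stand's centre, 60 mm above the bench. Axes as the stand.
- hasp_hinge (a point): Point on the hasp's hinge axis, fixed to the stand at (-78, 52, 76) mm. The axis runs along the stand's x, so the hasp swings up and over in the stand's y-z plane.
- hasp (a joint): Hasp angle, rad: 0 = shut, lying across the outlet over the staple, a lug below it blocking the plate; grows as the free end is lifted; 1.57 upright; 2.7 fully open at its stop, lying out beyond the stand's +y side. Light free hinge (80 g): let go below about 1.5 it falls shut, past about 1.8 it falls fully open (in about 1 s).
- hasp_pin (a point): Middle of the round cross pin on the hasp's free end, its grip: 12 mm diameter, 26 mm long along the stand's x. 127 mm from the hinge axis along the strap, 12 mm above the strap's middle; shut, at (-78, -75, 88) mm in the stand's frame. Under it only the strap, 14 mm wide (x), 4 mm thick. Pinched by its ends (closing along stand x) it turns between the fingers as the hasp swings.
- plate: Loose aluminium fixture plate, 150 (x) x 80 (y) x 12 mm, about 0.5 kg, flat on the deck; origin: centre of its underside, axes as the stand's, 2 mm side play in the rails. A heavy 30 x 70 x 22 mm steel drill-bush block sits on its outer (-x) end, at x -55 mm. Centre of mass 57 mm from the outer end: it tips if more than that hangs out. Scribed line 85 mm from the outer end.
- plate_mark (a point): Middle of the scribed line that crosses the plate (2 mm wide, dark, also on the side faces), at the underside: plate frame (10, 0, 0) mm. The axes are the plate's.
- plate_rib (a point): Grip point on the plain upright rib that stands across the plate on the tail side of the line: rib 12 mm thick (x), 60 mm wide (y), top 40 mm above the plate's upper face. Point in the middle of its thickness and width, 24 mm above the upper face: plate frame (40, 0, 36) mm.
- hex_keys: Folding hex key set, 32 x 100 x 22 mm, lying on the bench in front of the outlet, under where the plate comes out; to be left alone. Origin under its centre.
- glue: Glue bottle, 118 mm tall, 40 mm across, standing behind the stand; to be left alone.
- tape_measure: Tape measure, 38 x 75 x 65 mm, on the bench to the right; to be left alone.
- marker: Marker pen, 132 mm long, 15 mm thick, near the bench's front edge; to be left alone.

How it is judged:
On the way:
1. the hasp is swung fully open while the plate is still in (value of joint hasp above 2.4 rad and x of plate_mark in the frame of stand_edge above 0.05 m), for 0.2 s.
At the end, for the whole second after the job is handed in: Hasp fully open (over 2.4 rad); the scribed line over the outlet edge within 6 mm, the plate between its rails, within 4 mm of the deck, level within 0.04 rad, under 15 mm/s, fingers bearing on it with over 0.5 N, not touching the hex keys, all through the last second (value of joint hasp above 2.4 rad and x of plate_mark in the frame of stand_edge between -0.006 and 0.006 m and y of plate_mark in the frame of stand_edge between -0.006 and 0.006 m and z of plate_mark in the frame of stand_edge between -0.004 and 0.004 m and angle between the x axis of plate and the x axis of stand, either way round below 0.07 rad and angle between plate's own z axis and vertical below 0.04 rad and linear speed of plate below 0.015 m/s and contact force between the fingers and plate above 0.5 N and contact force between plate and hex_keys below 0.1 N); the arm keeps its last pose, push and grip.
It fails at once if the plate tips (more than 0.15 rad) (angle between plate's own z axis and vertical above 0.15 rad).
It fails at once if another thing is moved more than 30 mm (distance of any of hex_keys, glue, tape_measure, marker from where it was at the start of the episode above 0.03 m).
It also fails if it takes over 48 s, if anything falls off the work surface, if the arm or the gripper's body presses on something with over 40 N, if the wrist force passes 120 N, or if a joint passes its speed limit or range.

## Working session

There is one attempt and no reset: what is moved stays moved. The work goes in short steps, Python scripts to look and compute and a shell command to move; the robot and the scene stay as the last step left them, time stands still between calls to the robot, and variables do not carry over. Pictures are saved under pics/ and viewed, at most 13 in all, crops included, and the job is handed in when it is done.

```bash
mkdir -p pics
python3 - <<'E'
from plant import ctrl,get_image,camera_model
import cv2,numpy as np
s=ctrl.get_state();print({k:np.round(v,3).tolist() for k,v in s.items()})
for n in("scene","top"):
    im=get_image(n);cv2.imwrite(f"pics/{n}0.png",im[:,:,::-1])
    m=camera_model(n);print(n,m)
E
```

```text
{'time_s': 0.0, 'joint_positions': [-1.352, 0.312, 0.014, 1.513, -0.004, 1.319, -0.027], 'qd': [0.0, -0.001, -0.0, -0.0, -0.001, -0.0, -0.001], 'joint_torque': [0.0, -37.991, 0.146, -23.059, 0.012, 0.014, -0.0], 'ee_pos': [0.142, 0.531, 0.23], 'orientation': [-0.408, -3.115, 0.004], 'force': [0.582, -0.446, 0.566], 'wrist_torque': [-0.043, 0.04, -0.032], 'gripper_force': 0.0, 'gripper_width': 0.086}
scene {'vertical_fov': 43.76713910312881, 'cx': 255.38213308458378, 'cy': 187.13265483270183, 'rvec': array([ 2.10960833, -0.57261253,  0.32189993]), 'tvec': array([-0.61466971,  0.02366527,  1.18160914])}
top {'vertical_fov': 56.56768210547951, 'cx': 254.58785650522992, 'cy': 192.89443215130638, 'rvec': array([ 2.21399061, -2.18318135,  0.08281886]), 'tvec': array([-0.40961681,  0.48732416,  0.89365549])}
```

View pics/scene0.png

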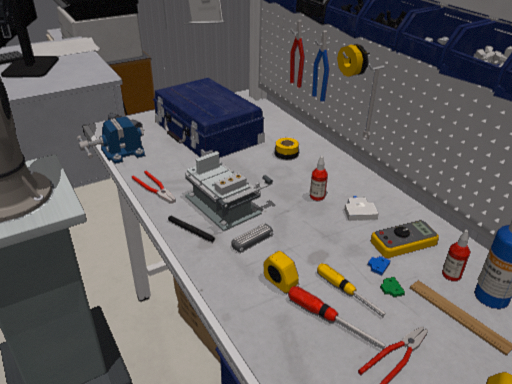

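View pics/top0.png

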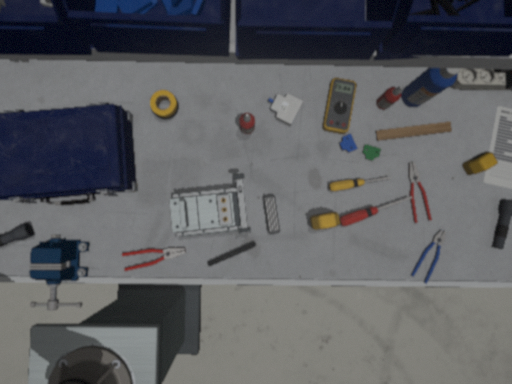

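```bash
cat > h.py <<'E'
import numpy as np,cv2
from scipy.spatial.transform import Rotation as R
from plant import ctrl,get_image,camera_model
def cam(n):
    m=camera_model(n);f=192/np.tan(np.radians(m["vertical_fov"]/2))
    K=np.array([[f,0,m["cx"]],[0,f,m["cy"]],[0,0,1.]])
    return K,R.from_rotvec(m["rvec"]).as_matrix(),np.array(m["tvec"])
def ray(c,uv,z):
    K,Rm,t=c;uv=np.atleast_2d(uv);C=-Rm.T@t
    d=np.linalg.solve(K,np.c_[uv,np.ones(len(uv))].T).T@Rm
    return C+d*((z-C[2])/d[:,2])[:,None]
def proj(c,P):
    K,Rm,t=c;q=(np.atleast_2d(P)@Rm.T+t)@K.T
    return q[:,:2]/q[:,2:]
E
python3 - <<'E'
from h import *
a=cv2.imread("pics/scene0.png")[140:265,150:310];b=cv2.imread("pics/top0.png")[160:260,155:295]
a=cv2.resize(a,None,fx=2.45,fy=2.45*1.0,interpolation=3);b=cv2.resize(b,None,fx=2.8,fy=2.8,interpolation=3)
h=max(a.shape[0],b.shape[0]);o=np.zeros((h,a.shape[1]+b.shape[1],3),np.uint8);o[:a.shape[0],:a.shape[1]]=a;o[:b.shape[0],a.shape[1]:]=b
print(o.shape);cv2.imwrite("pics/c0.png",o)
c=cam("top")
for uv,z in(((210,208),.06),((172,210),.06),((248,205),.06),((271,213),.02)):print(uv,ray(c,uv,z).round(3))
print(proj(c,[[0,0,0],[.142,.531,.23]]),-cam("top")[1].T@cam("top")[2])
E
```

```text
(306, 784, 3)
(210, 208) [[ 0.452 -0.294  0.06 ]]
(172, 210) [[ 0.446 -0.203  0.06 ]]
(248, 205) [[ 0.461 -0.386  0.06 ]]
(271, 213) [[ 0.442 -0.445  0.02 ]]
[[  91.03377564  387.47593595]
 [-247.42626039  366.99176372]] [ 0.43855545 -0.3888903   0.92753671]
```

View pics/c0.png

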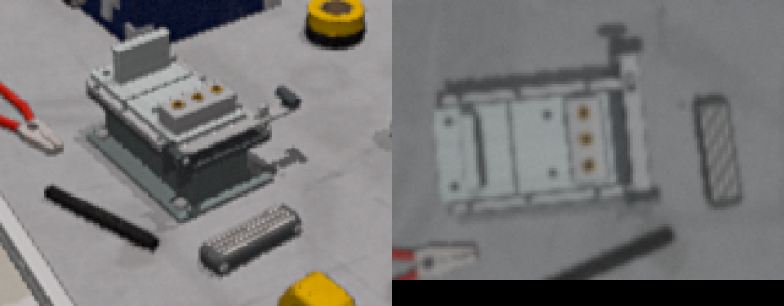

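```bash
python3 -m pendant '[[0,0,0,-0.032,-0.02,-0.006,1],[0,0,0,-0.032,-0.02,-0.006,1],[0,0,0,-0.032,-0.02,-0.006,1],[0,0,0,-0.032,-0.02,-0.006,1],[0,0,0,-0.032,-0.02,-0.006,1],[0,0,0,-0.032,-0.02,-0.006,1],[0,0,0,-0.032,-0.02,-0.006,1],[0,0,0,-0.032,-0.02,-0.006,1],[0,0,0,-0.032,-0.02,-0.006,1],[0,0,0,-0.032,-0.02,-0.006,1],[0,0,0,-0.032,-0.02,-0.006,1],[0,0,0,-0.032,-0.02,-0.006,1],[0,0,-0.086,0,0,0,1],[0,0,-0.086,0,0,0,1],[0,0,-0.086,0,0,0,1],[0,0,-0.086,0,0,0,1]]'
python3 - <<'E'
from h import *
s=ctrl.get_state();print(s["joint_positions"].round(3) if hasattr(s["joint_positions"],'round') else s["joint_positions"])
Rt=R.from_rotvec(s["orientation"]).as_matrix();K,Rm,t=cam("wrist");C=-Rm.T@t
print(Rt.round(3),"cam in tool",(Rt.T@(C-s["ee_pos"])).round(4),"axes in tool",(Rt.T@Rm.T).round(3))
d=np.array([.45,-.29,.30])-s["ee_pos"];print("delta tool",(Rt.T@d).round(4))
E
```

```text
time_s: 1.43
ee_pos: [0.4508, 0.2001, 0.3027]
orientation: [0.136, -3.137, 0.001]
force: [-0.5, 0.4, -0.8]
gripper_width: 0.0855
gripper_force: 0.0
[-0.727  0.165  0.324  1.532 -0.053  1.455  1.257]
[[-0.996 -0.087 -0.001]
 [-0.087  0.996 -0.001]
 [ 0.001 -0.    -1.   ]] cam in tool [ 0.0665  0.0007 -0.1429] axes in tool [[-0.001 -0.964 -0.265]
 [ 1.    -0.001  0.001]
 [-0.001 -0.265  0.964]]
delta tool [ 0.0432 -0.4882  0.003 ]
```

```bash
python3 -m pendant '[[0,0,0,0.005,-0.04,0,1],[0,0,0,0.005,-0.04,0,1],[0,0,0,0.005,-0.04,0,1],[0,0,0,0.005,-0.04,0,1],[0,0,0,0.005,-0.04,0,1],[0,0,0,0.005,-0.04,0,1],[0,0,0,0.005,-0.04,0,1],[0,0,0,0.005,-0.04,0,1],[0,0,0,0.005,-0.04,0,1],[0,0,0,0.005,-0.04,0,1],[0,0,0,0.005,-0.04,0,1],[0,0,0,0.005,-0.04,0,1],[0,0,0,0.005,-0.04,0,1],[0,0,0,0,0,0,1],[0,0,0,0,0,0,1]]'
python3 - <<'E'
from h import *
import pickle
s=ctrl.get_state();print(s["ee_pos"],s["qd"]);c=cam("wrist");im=get_image("wrist");cv2.imwrite("pics/w1.png",im[:,:,::-1])
pickle.dump(c,open("w1.pkl","wb"));print(c[0])
E
```

```text
time_s: 2.68
ee_pos: [0.4273, -0.3261, 0.3025]
orientation: [0.119, -3.137, 0.001]
force: [0.2, 1.7, -0.6]
gripper_width: 0.0855
gripper_force: 0.0
[ 0.42728803 -0.32610068  0.30246244] [-0.06376207 -0.02970776 -0.05941611  0.01670096 -0.02555533  0.012077
 -0.00719156]
[[273.22004964   0.         255.5619243 ]
 [  0.         273.22004964 190.65491145]
 [  0.           0.           1.        ]]
```

View pics/w1.png

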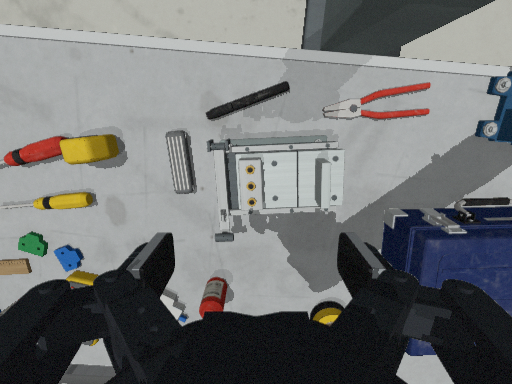

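Run:
```python
from h import *
b=cv2.imread("pics/w1.png")[128:248,195:350];cv2.imwrite("pics/c1.png",cv2.resize(b,None,fx=5,fy=5,interpolation=2))
```

```text
(no output)
```

View pics/c1.png

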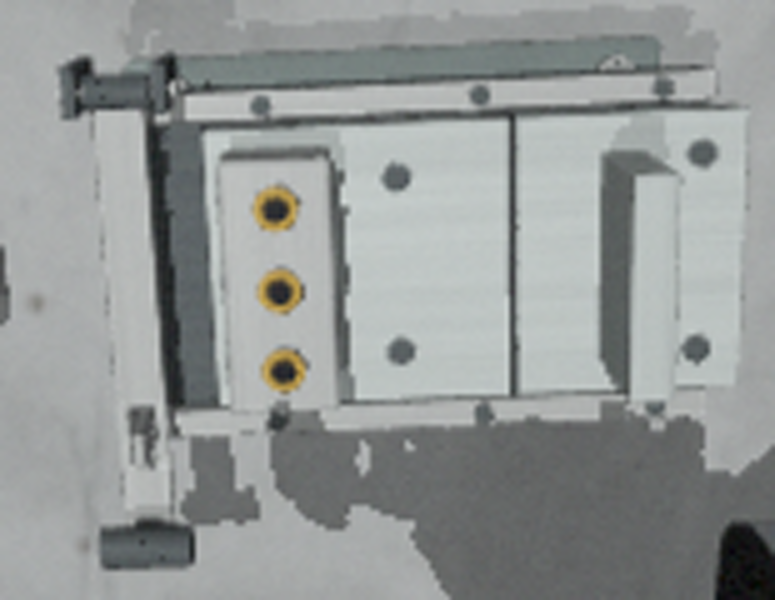

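Run:
```python
from h import *
import pickle
c=pickle.load(open("w1.pkl","rb"))
g=lambda p,z:ray(c,np.atleast_2d(p)/5.+[195,128],z)
r=g([(184,108),(715,82),(704,402),(172,424)],.068)
print("rails",r.round(4),"len",np.linalg.norm(r[1]-r[0]),np.linalg.norm(r[2]-r[3]),np.linalg.norm(r[0]-r[3]),np.linalg.norm(r[1]-r[2]))
P=r[:,:2];O=P.mean(0);Q=np.array([[-.085,.046],[.085,.046],[.085,-.046],[-.085,-.046]])
z=((P-O)@[1,1j]*np.conj(Q@[1,1j])).sum();yaw=np.angle(z);print("stand",O.round(4),"yaw",np.degrees(yaw))
M=np.array([[np.cos(yaw),-np.sin(yaw)],[np.sin(yaw),np.cos(yaw)]])
loc=lambda p,z:((g(p,z)[:,:2]-O)@M).round(4)
print("resid",loc([(184,108),(715,82),(704,402),(172,424)],.068))
print("mark",loc([(511,117),(514,394)],.072),"rib top",loc([(635,175),(680,175),(675,405),(630,400)],.112))
print("pin",loc((148,548),.088),"plate corners",loc([(204,125),(746,108),(736,385)],.072))
pin=O+M@[-.078,-.075];print("pin model",pin,"direct",g((148,548),.088), "hinge",O+M@[-.078,.052])
s=ctrl.get_state();Rt=R.from_rotvec(s["orientation"]).as_matrix();print(s["ee_pos"],Rt.round(3))
```

```text
rails [[ 0.4077 -0.3596  0.068 ]
 [ 0.3897 -0.2151  0.068 ]
 [ 0.4816 -0.204   0.068 ]
 [ 0.5    -0.3583  0.068 ]] len 0.14570183615135585 0.15540123634633463 0.09229637060044056 0.09250485935222565
stand [ 0.4448 -0.2842] yaw 96.18858060695344
resid [[-0.071   0.0449]
 [ 0.0747  0.0473]
 [ 0.0758 -0.0452]
 [-0.0796 -0.047 ]]
mark [[ 0.0184  0.04  ]
 [ 0.0198 -0.0396]] rib top [[ 0.0431  0.0299]
 [ 0.0542  0.0296]
 [ 0.0553 -0.0303]
 [ 0.0436 -0.0285]]
pin [[-0.0863 -0.0769]] plate corners [[-0.0654  0.0406]
 [ 0.0823  0.0404]
 [ 0.0836 -0.039 ]]
pin model [ 0.52772841 -0.35370387] direct [[ 0.53053583 -0.36174127  0.088     ]] hinge [ 0.4014685  -0.36739462]
[ 0.42877274 -0.32353974  0.30250986] [[-0.997 -0.081 -0.002]
 [-0.081  0.997  0.001]
 [ 0.001  0.001 -1.   ]]
```

```bash
python3 -m pendant '[[0,0,-0.039,0,0,0,1],[0,0,0,-0.032,-0.017,0,1],[0,0,0,-0.032,-0.017,0,1],[0,0,0,-0.032,-0.017,0,1],[0,0,0,0,0,0.036,1],[0,0,0,0,0,0.036,1],[0,0,0,0,0,0.036,1],[0,0,0,0,0,0.0,1],[0,0,0,0,0,0.0,1],[0,0,0,0,0,0.0,1]]'
python3 - <<'E'
from h import *
import pickle
s=ctrl.get_state();c=cam("wrist");im=get_image("wrist");cv2.imwrite("pics/w2.png",im[:,:,::-1]);pickle.dump(c,open("w2.pkl","wb"))
Rt=R.from_rotvec(s["orientation"]).as_matrix();print(Rt.round(4))
print((Rt.T@([.530,-.362,.073]-s["ee_pos"])).round(4)); print(proj(c,[.53,-.362,.088]))
E
```

```text
time_s: 3.57
ee_pos: [0.5325, -0.3613, 0.1977]
orientation: [-0.196, 3.132, -0.002]
force: [0.2, 0.6, 1.1]
gripper_width: 0.0855
gripper_force: 0.0
[[-0.9922 -0.1244  0.0031]
 [-0.1244  0.9922 -0.0013]
 [-0.0029 -0.0017 -1.    ]]
[ 0.003  -0.0002  0.1247]
[[254.49679521 184.68909772]]
```

View pics/w2.png

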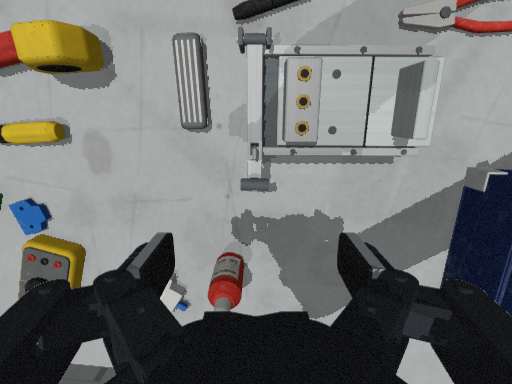

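```bash
python3 -m pendant '[[0,0,0,0.003,0,0.031,1],[0,0,0,0,0,0.031,1],[0,0,0,0,0,0.031,1],[0,0,0,0,0,0.030,1],[0,0,0,0,0,0,1],[0,0,0,0,0,0,0.2],[0,0,0,0,0,0,0],[0,0,0,0,0,0,0],[0,0,0,0,0,0,0],[0,0,0,0,0,0,0],[0,0,0,0,0,0,0],[0,0,0,0,0,0,0]]'
```

```text
time_s: 4.62
ee_pos: [0.5291, -0.3636, 0.0746]
orientation: [-0.192, 3.133, -0.004]
force: [0.1, -0.3, 6.0]
gripper_width: 0.0241
gripper_force: 58.6
```

```bash
python3 -m pendant '[[0,0,0,0.002,0,-0.0132,0],[0,0,0,0.0033,0,-0.0129,0],[0,0,0,0.0047,0,-0.0125,0],[0,0,0,0.0059,0,-0.012,0],[0,0,0,0.0072,0,-0.0113,0],[0,0,0,0.0083,0,-0.0105,0],[0,0,0,0.0093,0,-0.0096,0],[0,0,0,0.0103,0,-0.0085,0]]'
```

```text
time_s: 5.28
ee_pos: [0.4755, -0.3698, 0.1637]
orientation: [0.189, -3.135, 0.002]
force: [1.3, -5.6, -4.5]
gripper_width: 0.024
gripper_force: 59.1
```

```bash
python3 -m pendant '[[0,0,0,0.0111,0,-0.0074,0],[0,0,0,0.0118,0,-0.0062,0],[0,0,0,0.0124,0,-0.0049,0],[0,0,0,0.0129,0,-0.0036,0],[0,0,0,0.0132,0,-0.0022,0],[0,0,0,0.0133,0,-0.0008,0],[0,0,0,0.0133,0,0.0006,0],[0,0,0,0.0132,0,0.002,0],[0,0,0,0.0129,0,0.0033,0],[0,0,0,0.0125,0,0.0047,0],[0,0,0,0.012,0,0.0059,0],[0,0,0,0.0113,0,0.0072,0]]'
python3 - <<'E'
from h import *
im=get_image("scene");cv2.imwrite("pics/s2.png",cv2.resize(im[130:260,140:320,::-1],None,fx=4,fy=4,interpolation=2))
E
```

```text
time_s: 6.28
ee_pos: [0.3261, -0.3881, 0.1678]
orientation: [-0.19, 3.135, -0.002]
force: [-6.4, 0.7, 14.0]
gripper_width: 0.0222
gripper_force: 58.1
```

View pics/s2.png

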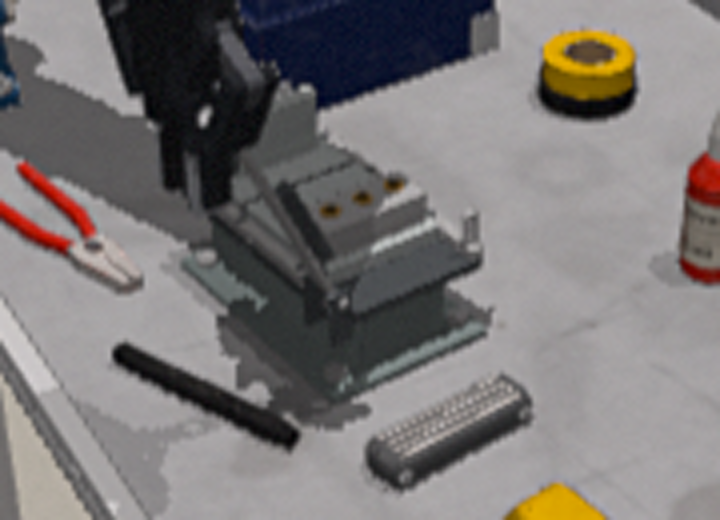

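```bash
python3 -m pendant '[[0,0,0,0,0,0,1],[0,0,0,0,0,0,1],[0,0,0,0,0,0,1],[0,0,0,0,0,0,1],[0,0,0,0,0,0,1],[0,0,0,0,0,-0.03,1],[0,0,0,0,0,-0.03,1],[0,0,0,0,0,-0.03,1],[0,0,0,0,0,-0.03,1],[0,0,0,0,0,-0.02,1],[0,0,0,0,0,0,1],[0,0,0,0,0,0,1],[0,0,0,0,0,0,1]]'
python3 - <<'E'
from h import *
s=ctrl.get_state();Rt=R.from_rotvec(s["orientation"]).as_matrix()
O=np.array([.4459,-.2939]);a=np.radians(96.9);M=np.array([[np.cos(a),-np.sin(a)],[np.sin(a),np.cos(a)]])
rib=O+M@[.050,0];print("rib",rib,"toolyaw",np.degrees(np.arctan2(Rt[1,1],Rt[0,1])),(Rt.T@(np.r_[rib,.2]-s["ee_pos"])).round(4))
E
```

```text
time_s: 7.42
ee_pos: [0.3285, -0.3861, 0.3032]
orientation: [0.193, -3.134, -0.003]
force: [0.2, 0.0, 0.0]
gripper_width: 0.0854
gripper_force: 0.0
rib [ 0.43989316 -0.24426213] toolyaw 97.04203184327065 [-0.128   0.1269  0.1033]
```

```bash
python3 -m pendant '[[0,0,0,-0.031,0.025,0,1],[0,0,0,-0.031,0.026,0,1],[0,0,0,-0.031,0.026,0.01,1],[0,0,0,0,0,0.02,1],[0,0,0,0,0,0.02,1],[0,0,0,0,0,0,1],[0,0,0,0,0,0,1],[0,0,0,0,0,0,1],[0,0,0,0,0,0,1]]'
python3 - <<'E'
from h import *
import pickle
s=ctrl.get_state();c=cam("wrist");im=get_image("wrist");pickle.dump(c,open("w3.pkl","wb"));cv2.imwrite("pics/w3.png",im[:,:,::-1])
cv2.imwrite("pics/c3.png",cv2.resize(im[40:260,130:400,::-1],(0,0),fx=2.7,fy=2.7,interpolation=2))
E
```

```text
time_s: 8.17
ee_pos: [0.4114, -0.3001, 0.2552]
orientation: [-0.189, 3.135, -0.002]
force: [-0.5, -0.5, 0.0]
gripper_width: 0.0854
gripper_force: 0.0
```

View pics/c3.png

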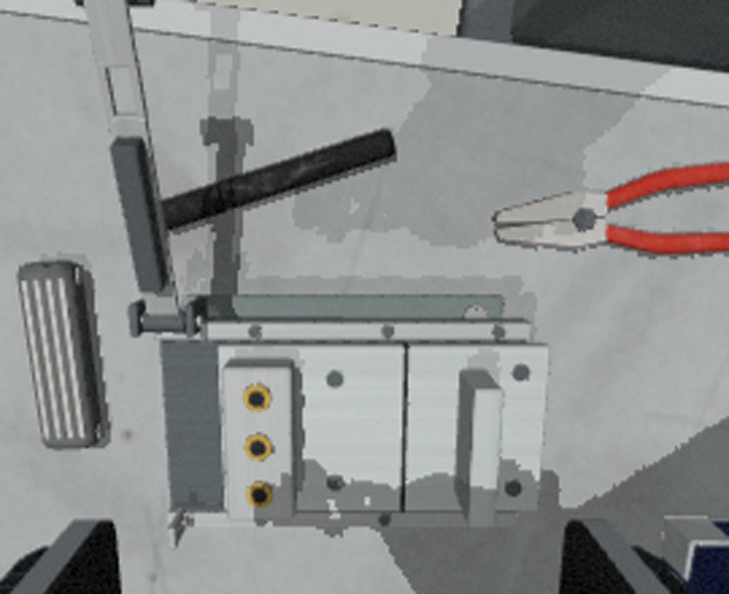

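Run:
```python
from h import *
import pickle
c=pickle.load(open("w3.pkl","rb"))
g=lambda p,z:ray(c,np.atleast_2d(p)/2.7+[130,40],z)[:,:2]
O=np.array([.4459,-.2939]);a=np.radians(96.9);M=np.array([[np.cos(a),-np.sin(a)],[np.sin(a),np.cos(a)]])
L=lambda p,z:((g(p,z)-O)@M*1e3).round(1).tolist()
print("deck edge",L([(163,345),(172,510)],.06))
print("rail ends",L([(531,322),(531,341),(517,512),(517,527)],.068))
print("rail near outer",L([(208,322),(531,322)],.068),"inner",L([(208,341),(531,341)],.068))
print("mark",L([(406,343),(404,512)],.072),"plate R",L([(549,345),(540,510)],.072))
print("rib",L([(474,388),(500,388),(494,522),(470,522)],.112))
# subpixel sobel for line and deck edge
im=cv2.cvtColor(cv2.imread("pics/w3.png"),6).astype(float)
for v in(180,190,200,210,220):
    r=cv2.GaussianBlur(im,(1,5),0)[v];x0=272;m=x0+np.argmin(r[x0:290]);w=r[m-3:m+4];w=w.max()-w;um=(w@np.arange(m-3,m+4))/w.sum()
    d=np.gradient(r);e=184+np.argmin(d[184:206]);we=np.clip(-d[e-2:e+3],0,None);ue=(we@np.arange(e-2,e+3))/we.sum()
    for u,z in((um,.072),(ue,.06)):print(v,round(u,2),((ray(c,(u,v),z)[:,:2]-O)@M*1e3).round(1),end=" ")
    print()
print("tcp",((ctrl.get_state()["ee_pos"][:2]-O)@M*1e3).round(1))
```

```text
deck edge [[-83.2, 38.0], [-84.0, -44.7]]
rail ends [[84.9, 50.0], [85.5, 41.3], [84.6, -42.3], [85.1, -50.2]]
rail near outer [[-60.3, 50.0], [84.9, 50.0]] inner [[-60.8, 41.3], [85.5, 41.3]]
mark [[28.6, 41.2], [29.6, -40.6]] plate R [[92.7, 40.3], [94.4, -39.5]]
rib [[52.5, 30.4], [62.9, 30.4], [63.8, -27.7], [53.7, -27.7]]
180 279.75 [[28.2 25.1]] 180 189.8 [[-84.9  22.3]] 
190 279.67 [[28.4 12.4]] 190 190.32 [[-85.1   9.1]] 
200 279.39 [[28.4 -0.6]] 200 190.99 [[-85.1  -4.3]] 
210 279.06 [[ 28.3 -13.8]] 210 191.79 [[-84.9 -18.1]] 
220 279.46 [[ 29.1 -27.3]] 220 192.37 [[-85.  -32.1]] 
tcp [-2.  34.9]
```

```bash
python3 -m pendant '[[0,0,0,-0.0175,0.0302,0,1],[0,0,0,-0.0175,0.0302,0,1],[0,0,0,0,0,0.035,1],[0,0,0,0,0,0.035,1],[0,0,0,0,0,0.035,1],[0,0,0,0,0,0.035,1],[0,0,0,0,0,0.02,1],[0,0,0,0,0,0.015,1],[0,0,0,0,0,0,1],[0,0,0,0,0,0,1],[0,0,0,0,0,0,1],[0,0,0,0,0,0,1]]'
python3 - <<'E'
from h import *
s=ctrl.get_state();Rt=R.from_rotvec(s["orientation"]).as_matrix();print(Rt.round(4))
O=np.array([.4459,-.2939]);a=np.radians(96.9);M=np.array([[np.cos(a),-np.sin(a)],[np.sin(a),np.cos(a)]])
print(((s["ee_pos"][:2]-O)@M*1e3).round(1))
E
```

```text
time_s: 9.22
ee_pos: [0.4402, -0.2358, 0.081]
orientation: [-0.191, 3.132, -0.002]
force: [0.5, -0.2, 0.4]
gripper_width: 0.0852
gripper_force: 0.0
[[-0.9925 -0.1218  0.0036]
 [-0.1218  0.9926 -0.0014]
 [-0.0034 -0.0018 -1.    ]]
[58.3 -1.4]
```

```bash
python3 -m pendant '[[0,0,0,0.001,0,0,0],[0,0,0,0,0,0,0],[0,0,0,0,0,0,0],[0,0,0,0,0,0,0],[0,0,0,0,0,0,0],[0,0,0,0,0,0,0],[0,0,0,0,0,0,0],[0,0,0,0,0,0,0],[0,0,0,0,0,0,0],[0,0,0,0,0,0,0]]'
python3 - <<'E'
from h import *
import pickle
s=ctrl.get_state();Rt=R.from_rotvec(s["orientation"]).as_matrix();print(Rt.round(4),s["wrist_torque"])
O=np.array([.4459,-.2939]);a=np.radians(96.9);M=np.array([[np.cos(a),-np.sin(a)],[np.sin(a),np.cos(a)]])
print(((s["ee_pos"][:2]-O)@M*1e3).round(1))
E
```

```text
time_s: 10.05
ee_pos: [0.4381, -0.2356, 0.0796]
orientation: [-0.191, 3.135, -0.002]
force: [0.0, -2.0, 2.3]
gripper_width: 0.0114
gripper_force: 59.4
[[-9.926e-01 -1.217e-01  8.000e-04]
 [-1.217e-01  9.926e-01 -1.000e-03]
 [-7.000e-04 -1.100e-03 -1.000e+00]] [-0.30162522  0.02224443  0.02201055]
[58.8  0.7]
```

```bash
python3 -m pendant '[[0,0,0,0,-0.004,0,0],[0,0,0,0,-0.008,0,0],[0,0,0,0,-0.008,0,0],[0,0,0,0,-0.008,0,0],[0,0,0,0,-0.008,0,0],[0,0,0,0,-0.008,0,0],[0,0,0,0,0,0,0],[0,0,0,0,0,0,0]]'
```

```text
time_s: 10.72
ee_pos: [0.4417, -0.2572, 0.0794]
orientation: [0.209, -3.126, -0.061]
force: [-13.2, 38.0, 36.9]
gripper_width: 0.0112
gripper_force: 84.0
```

Run:
```python
from h import *
import pickle
a=get_image("scene")[140:250,160:300,::-1];c=cam("wrist");w=get_image("wrist");pickle.dump(c,open("w4.pkl","wb"));cv2.imwrite("pics/w4.png",w[:,:,::-1])
a=cv2.resize(a,None,fx=2.7,fy=2.7,interpolation=2);b=cv2.resize(w[0:300,100:400,::-1],None,fx=1.36,fy=1.36)
o=np.zeros((max(len(a),len(b)),a.shape[1]+b.shape[1],3),np.uint8);o[:len(a),:a.shape[1]]=a;o[:len(b),a.shape[1]:]=b;cv2.imwrite("pics/c4.png",o);print(o.shape)
s=ctrl.get_state();print(R.from_rotvec(s["orientation"]).as_matrix().round(3),s["force"],s["wrist_torque"],s["joint_positions"],s["joint_torque"])
```

```text
(408, 786, 3)
[[-0.991 -0.133 -0.011]
 [-0.133  0.99   0.038]
 [ 0.006  0.039 -0.999]] [-12.13421387  37.45188428  36.03997602] [ 5.85496626  2.23922534 -0.12716595] [ 0.02156248  0.44987789  0.648206    1.81723077 -0.34301726  1.01606573
  2.51915841] [ 13.11466634 -20.45263767  15.87323964 -22.03313112   4.0819703
 -10.88414133   0.1448666 ]
```

View pics/c4.png

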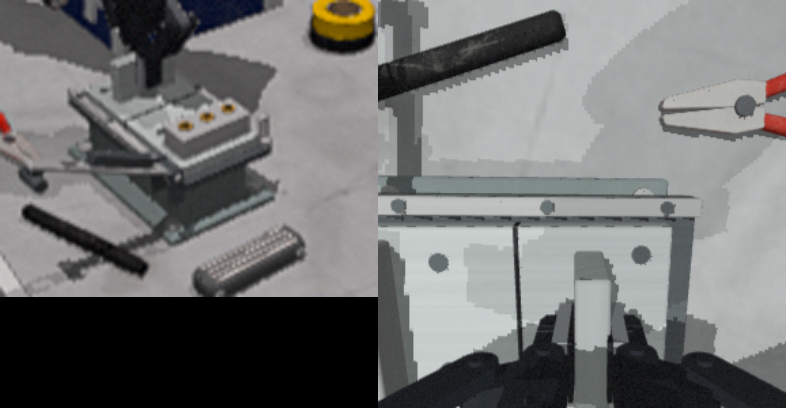

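Run:
```python
from h import *
import pickle
c=pickle.load(open("w4.pkl","rb"))
g=lambda p,z:ray(c,(np.atleast_2d(p)-[378,0])/1.36+[100,0],z)[:,:2]
O=np.array([.4459,-.2939]);a=np.radians(96.9);M=np.array([[np.cos(a),-np.sin(a)],[np.sin(a),np.cos(a)]])
L=lambda p,z:((g(p,z)-O)@M*1e3).round(1).tolist()
print("mark",L([(516,223),(520,340)],.072),"plate R",L([(673,225),(667,340)],.072),"near edge",L([(400,227),(520,224),(670,224)],.072))
print("rail inner",L([(385,216),(702,214)],.068),"end",L([(702,198),(702,214)],.068))
print("rib",L([(577,280),(610,280)],.112))
w=cv2.imread("pics/w4.png")[100:260,60:300];cv2.imwrite("pics/c5.png",cv2.resize(w,None,fx=3.3,fy=3.3,interpolation=2))
```

```text
mark [[7.6, 40.1], [7.3, -12.1]] plate R [[72.0, 39.6], [73.0, -12.6]] near edge [[-38.8, 38.2], [9.2, 39.7], [70.7, 40.0]]
rail inner [[-46.1, 42.0], [85.1, 43.7]] end [[84.5, 50.4], [85.1, 43.7]]
rib [[32.1, 28.9], [42.4, 28.9]]
```

View pics/c5.png

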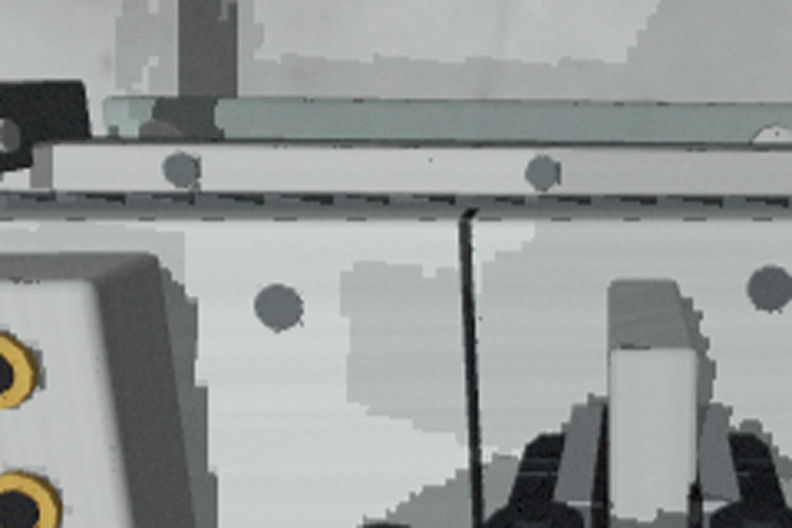

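```bash
cat > st.py <<'E'
from h import *
s=ctrl.get_state();Rt=R.from_rotvec(s["orientation"]).as_matrix()
O=np.array([.4459,-.2939]);a=np.radians(96.9);M=np.eye(3);M[:2,:2]=[[np.cos(a),-np.sin(a)],[np.sin(a),np.cos(a)]]
p=s["ee_pos"]-np.r_[O,0]
print("t",s["time_s"],"tcp stand mm",(p@M*1e3).round(1),"F stand",(s["force"]@M).round(1),"T",(s["wrist_torque"]@M).round(2),"toolz in stand",(M.T@Rt[:,2]).round(4),"yaw err",np.degrees(np.arctan2(Rt[1,1],Rt[0,1])-a).round(2),"w",s["gripper_width"])
E
python3 -m pendant '[[0,0,0,0,0.01,0,0],[0,0,0,0,0.01,0,0],[0,0,0,0,0,0,0],[0,0,0,0,0,0,0]]' >/dev/null; python3 st.py
python3 -m pendant '[[0,0,0,0,0,-0.001,0],[0,0,0,0,0,-0.001,0],[0,0,0,0,0,0,0],[0,0,0,0,0,0,0]]' >/dev/null; python3 st.py
```

```text
t 11.15 tcp stand mm [39.5  0.1 79.4] F stand [ 6.2  0.1 10.4] T [ 0.23 -1.39  0.08] toolz in stand [ 0.0066 -0.     -1.    ] yaw err 0.26 w 0.011161223808987628
t 11.4833 tcp stand mm [35.5  2.  80.3] F stand [-0.4 -1.1 -4.2] T [-0.04 -0.26  0.03] toolz in stand [ 6.0e-04  2.1e-03 -1.0e+00] yaw err 0.04 w 0.010780856273852616
```

```bash
python3 -m pendant '[[0,0,0,-0.001,-0.003,0,0],[0,0,0,0,-0.006,0,0],[0,0,0,0,-0.006,0,0],[0,0,0,0,-0.006,0,0],[0,0,0,0,-0.006,0,0],[0,0,0,0,-0.003,0,0],[0,0,0,0,0,0,0],[0,0,0,0,0,0,0]]' >/dev/null; python3 st.py
```

```text
t 12.15 tcp stand mm [ 4.5  0.1 81.3] F stand [-0.   1.1 -4.1] T [ 0.22 -0.05 -0.14] toolz in stand [-9.e-04  1.e-04 -1.e+00] yaw err 0.04 w 0.01111071778453292
```

```bash
python3 -m pendant '[[0,0,0,0,-0.003,0.001,0],[0,0,0,0,-0.006,0,0],[0,0,0,0,-0.006,0,0],[0,0,0,0,-0.006,0,0],[0,0,0,0,-0.006,0,0],[0,0,0,0,-0.006,0,0],[0,0,0,0,-0.006,0,0],[0,0,0,0,-0.006,0,0],[0,0,0,0,-0.006,0,0],[0,0,0,0,-0.003,0,0],[0,0,0,0,0,0,0],[0,0,0,0,0,0,0],[0,0,0,0,0,0,0]]' >/dev/null; python3 st.py
python3 - <<'E'
from h import *
import pickle
c=cam("wrist");w=get_image("wrist");pickle.dump(c,open("w6.pkl","wb"));cv2.imwrite("pics/w6.png",w[:,:,::-1])
sc=get_image("scene");cv2.imwrite("pics/s6.png",sc[:,:,::-1])
a=cv2.resize(w[60:300,130:400,::-1],None,fx=2,fy=2,interpolation=2);b=cv2.resize(sc[150:250,180:260,::-1],None,fx=3.2,fy=3.2,interpolation=2)
o=np.zeros((480,a.shape[1]+b.shape[1],3),np.uint8);o[:len(a),:a.shape[1]]=a;o[:len(b),a.shape[1]:]=b;cv2.imwrite("pics/c6.png",o)
E
```

```text
t 13.2333 tcp stand mm [-50.2   0.1  80.5] F stand [-2.   2.6 -5.7] T [ 0.69  0.12 -0.13] toolz in stand [-3.e-03 -2.e-04 -1.e+00] yaw err 0.04 w 0.011060067166781333
```

View pics/c6.png

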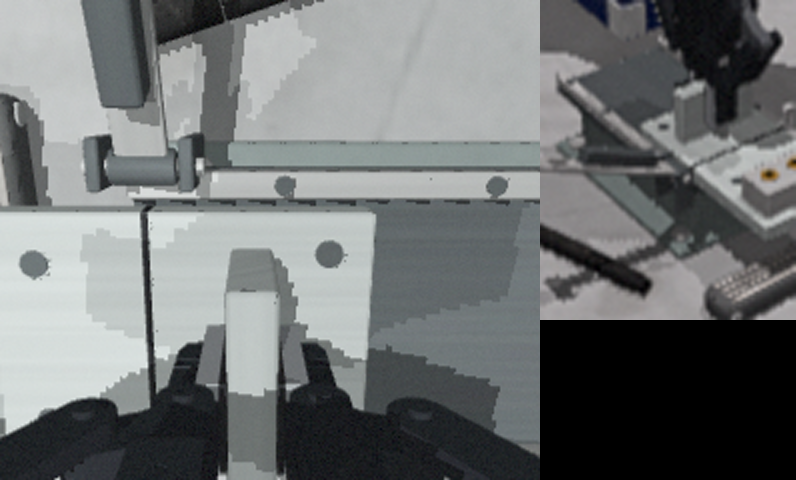

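Run:
```python
from h import *
import pickle
c=pickle.load(open("w6.pkl","rb"))
O=np.array([.4459,-.2939]);a=np.radians(96.9);M=np.array([[np.cos(a),-np.sin(a)],[np.sin(a),np.cos(a)]])
L=lambda p,z:((ray(c,np.atleast_2d(p)/2+[130,60],z)[:,:2]-O)@M*1e3).round(1).tolist()
print("mark",L([(149,212),(151,300),(153,400)],.073),"plate R",L([(375,213),(368,380)],.073),"near edge",L([(10,208),(372,211)],.073))
print("rail end",L([(134,201)],.068),"rib",L([(226,291),(277,291)],.113),"rail inner",L([(220,200),(500,200)],.068))
```

```text
mark [[-77.9, 39.4], [-78.6, 13.5], [-79.6, -19.0]] plate R [[-15.0, 39.2], [-14.0, -12.1]] near edge [[-116.6, 40.5], [-15.8, 39.8]]
rail end [[-83.0, 41.7]] rib [[-54.7, 29.7], [-43.9, 29.7]] rail inner [[-58.4, 42.0], [21.6, 42.1]]
```

```bash
python3 -m pendant '[[0,0,0,0,-0.002,0,0],[0,0,0,0,-0.002,0,0],[0,0,0,0,-0.0014,0,0],[0,0,0,0,0,0.0006,0],[0,0,0,0,0,0,0],[0,0,0,0,0,0,0],[0,0,0,0,0,0,0],[0,0,0,0,0,0,0],[0,0,0,0,0,0,0],[0,0,0,0,0,0,0],[0,0,0,0,0,0,0],[0,0,0,0,0,0,0]]' >/dev/null; python3 st.py
python3 - <<'E'
from h import *
c=cam("wrist");w=get_image("wrist");im=cv2.cvtColor(w,7).astype(float)
O=np.array([.4459,-.2939]);a=np.radians(96.9);M=np.array([[np.cos(a),-np.sin(a)],[np.sin(a),np.cos(a)]])
for v in(175,190,205,220,235):
    r=im[v-1:v+2].mean(0);x0=185;m=x0+np.argmin(r[x0:218]);print(v,m,((ray(c,(m,v),.0725)[:,:2]-O)@M*1e3).round(1))
E
```

```text
t 14.3333 tcp stand mm [-52.5   0.1  79.5] F stand [ 2.5  3.7 -0.9] T [ 0.97 -0.91  0.03] toolz in stand [ 0.0029  0.001  -1.    ] yaw err 0.14 w 0.01125343035672219
175 202 [[-81.8  34.4]]
190 203 [[-81.7  25.7]]
205 204 [[-81.6  16.7]]
220 204 [[-82.    7.5]]
235 205 [[-81.9  -2. ]]
```

```bash
python3 -m pendant '[[0,0,0,0,0,-0.0007,0],[0,0,0,0,0,0,0],[0,0,0,0,0,0,0],[0,0,0,0,0,0,0],[0,0,0,0,0,0,0],[0,0,0,0,0,0,0],[0,0,0,0,0,0,0],[0,0,0,0,0,0,0]]' >/dev/null; python3 st.py
python3 - <<'E'
from h import *
c=cam("wrist");w=get_image("wrist");im=cv2.cvtColor(w,7).astype(float)
cv2.imwrite("pics/w7.png",w[:,:,::-1])
O=np.array([.4459,-.2939]);a=np.radians(96.9);M=np.array([[np.cos(a),-np.sin(a)],[np.sin(a),np.cos(a)]])
for v in(175,190,205,220,235):
    r=im[v-1:v+2].mean(0);x0=185;m=x0+np.argmin(r[x0:218]);print(v,m,((ray(c,(m,v),.0725)[:,:2]-O)@M*1e3).round(1))
E
```

```text
t 15.05 tcp stand mm [-52.8   0.   79.7] F stand [ 3.1  4.1 -4.8] T [ 0.96 -0.91  0.03] toolz in stand [ 0.0022  0.0012 -1.    ] yaw err 0.14 w 0.011128057418743235
175 202 [[-82.1  34.3]]
190 204 [[-81.4  25.6]]
205 204 [[-81.9  16.6]]
220 205 [[-81.7   7.4]]
235 205 [[-82.2  -2.2]]
```

```bash
python3 -m pendant '[[0,0,0,0.0008,-0.001,-0.0004,0],[0,0,0,0,-0.001,0,0],[0,0,0,0,0,0,0],[0,0,0,0,0,0,0],[0,0,0,0,0,0,0],[0,0,0,0,0,0,0],[0,0,0,0,0,0,0],[0,0,0,0,0,0,0]]' >/dev/null; python3 st.py
python3 - <<'E'
from h import *
c=cam("wrist");w=get_image("wrist");im=cv2.cvtColor(w,7).astype(float)
cv2.imwrite("pics/w8.png",w[:,:,::-1])
O=np.array([.4459,-.2939]);a=np.radians(96.9);M=np.array([[np.cos(a),-np.sin(a)],[np.sin(a),np.cos(a)]])
for v in(175,190,205,220,235):
    r=im[v-1:v+2].mean(0);x0=185;m=x0+np.argmin(r[x0:218]);print(v,m,((ray(c,(m,v),.0725)[:,:2]-O)@M*1e3).round(1))
E
```

```text
t 15.7667 tcp stand mm [-56.3   0.2  80.9] F stand [ 0.8  2.3 -4.7] T [ 0.57 -0.47 -0.03] toolz in stand [-9.e-04 -8.e-04 -1.e+00] yaw err 0.11 w 0.010997787587927734
175 202 [[-85.9  34.2]]
190 203 [[-85.8  25.4]]
205 204 [[-85.6  16.4]]
220 205 [[-85.5   7. ]]
235 205 [[-86.   -2.6]]
```

```bash
python3 -m pendant '[[0,0,0,0,0.0005,0.0003,0],[0,0,0,0,0,0,0],[0,0,0,0,0,0,0],[0,0,0,0,0,0,0],[0,0,0,0,0,0,0],[0,0,0,0,0,0,0],[0,0,0,0,0,0,0],[0,0,0,0,0,0,0],[0,0,0,0,0,0,0]]' >/dev/null; python3 st.py
python3 - <<'E'
from h import *
c=cam("wrist");w=get_image("wrist");im=cv2.cvtColor(w,7).astype(float)
O=np.array([.4459,-.2939]);a=np.radians(96.9);M=np.array([[np.cos(a),-np.sin(a)],[np.sin(a),np.cos(a)]])
x=[]
for v in(175,190,205,220,235):
    r=im[v-1:v+2].mean(0);m=185+np.argmin(r[185:218]);x.append(((ray(c,(m,v),.0725)[:,:2]-O)@M*1e3)[0,0])
print(np.round(x,1))
if abs(np.mean(x)+85)<2: print(ctrl.job_done())
E
```

```text
t 16.5667 tcp stand mm [-55.9   0.3  80.7] F stand [-0.7  0.5 -3. ] T [ 0.26 -0.01 -0.07] toolz in stand [-8.e-04 -7.e-04 -1.e+00] yaw err 0.1 w 0.011322877355965707
[-84.8 -85.2 -85.7 -85.6 -85.4]
the job is handed in; nothing more can be done
None
```

I handed the job in at about 16.6 s with the hasp swung fully open and the gripper still holding the plate level. The scribed line is about 0.3 mm past the outlet edge by my camera measurement, and the plate is held about 1 mm clear of the deck because it jammed while sliding flat. The hand-in returned no verdict.

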